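Draw a pressing board down flat with four screws

TASK

Clamp the panel in the four-knob press: turn one knob clockwise about a sixth of a turn, then the diagonally opposite one as much, then likewise the other two, so that the board comes down level. Then go round again in the same crosswise order until all four knobs are evenly snug and the board lies flat and firm on the panel, which is brittle: go by feel and do not force any knob. Leave the things around the press alone.

Things in the scene. Friction and masses are not known exactly. Their poses are not given: they have to be found in the camera images.
- press: Pressing frame fixed to the table: wooden bed 200 x 200 mm, top 30 mm above the table, four steel studs at x, y = +-70 mm. Origin: centre of its underside; x away from the robot at yaw 0, z up. A 118 x 118 mm panel lies on the bed's middle under the pressing board; its thickness varies: its top is 39 to 42.6 mm above the table.
- plate: Loose plywood pressing board, 180 x 180 x 18 mm, holes over the studs, pushed up against the four knobs by a coil spring on each stud (0.5 N/mm; about 3 N each at the start, 7 N with the board down). Origin: centre of its underside, about 47 mm above the table at the start, 39 to 42.6 mm when seated on the panel; z is its upward normal.
- nut_a: The near-left screw of the press (-70, +70 mm in the press frame): steel washer 30 mm across, 5 mm thick, pressing on the board; it carries the dark wooden bar knob and only moves down and up with the thread. Origin: centre of the washer's underside. Diagonal pairs: a with c, b with d.
- grip_a (a point): Grip point of the near-left bar knob, on its axis, 28 mm above the washer's underside. The bar is 40 mm long (this point's x axis), 15 mm wide (y axis), and spans 14 to 39 mm above the washer's underside; it turns with the knob and goes down with it. z up.
- knob_a (a joint): Turn of the near-left knob, rad, growing clockwise seen from above (tightening); 0 to 0.2 at the start; 4 mm down per rad. Self-locking: drags with about 0.45 N m, plus 0.004 N m per newton of screw force. Springs give under 12 N; from the panel on (met at 1.3 to 2.5 rad) the force climbs about 180 N per rad, with no stop. Snug: 30 to 75 N. The drag keeps part of the torque on a resting tool.
- nut_b: The near-right screw of the press (-70, -70 mm in the press frame): steel washer 30 mm across, 5 mm thick, pressing on the board; it carries the dark wooden bar knob and only moves down and up with the thread. Origin: centre of the washer's underside. Diagonal pairs: a with c, b with d.
- grip_b (a point): Grip point of the near-right bar knob, on its axis, 28 mm above the washer's underside. The bar is 40 mm long (this point's x axis), 15 mm wide (y axis), and spans 14 to 39 mm above the washer's underside; it turns with the knob and goes down with it. z up.
- knob_b (a joint): Turn of the near-right knob, rad, growing clockwise seen from above (tightening); 0 to 0.2 at the start; 4 mm down per rad. Self-locking: drags with about 0.45 N m, plus 0.004 N m per newton of screw force. Springs give under 12 N; from the panel on (met at 1.3 to 2.5 rad) the force climbs about 180 N per rad, with no stop. Snug: 30 to 75 N. The drag keeps part of the torque on a resting tool.
- nut_c: The far-right screw of the press (+70, -70 mm in the press frame): steel washer 30 mm across, 5 mm thick, pressing on the board; it carries the dark wooden bar knob and only moves down and up with the thread. Origin: centre of the washer's underside. Diagonal pairs: a with c, b with d.
- grip_c (a point): Grip point of the far-right bar knob, on its axis, 28 mm above the washer's underside. The bar is 40 mm long (this point's x axis), 15 mm wide (y axis), and spans 14 to 39 mm above the washer's underside; it turns with the knob and goes down with it. z up.
- knob_c (a joint): Turn of the far-right knob, rad, growing clockwise seen from above (tightening); 0 to 0.2 at the start; 4 mm down per rad. Self-locking: drags with about 0.45 N m, plus 0.004 N m per newton of screw force. Springs give under 12 N; from the panel on (met at 1.3 to 2.5 rad) the force climbs about 180 N per rad, with no stop. Snug: 30 to 75 N. The drag keeps part of the torque on a resting tool.
- nut_d: The far-left screw of the press (+70, +70 mm in the press frame): steel washer 30 mm across, 5 mm thick, pressing on the board; it carries the dark wooden bar knob and only moves down and up with the thread. Origin: centre of the washer's underside. Diagonal pairs: a with c, b with d.
- grip_d (a point): Grip point of the far-left bar knob, on its axis, 28 mm above the washer's underside. The bar is 40 mm long (this point's x axis), 15 mm wide (y axis), and spans 14 to 39 mm above the washer's underside; it turns with the knob and goes down with it. z up.
- knob_d (a joint): Turn of the far-left knob, rad, growing clockwise seen from above (tightening); 0 to 0.2 at the start; 4 mm down per rad. Self-locking: drags with about 0.45 N m, plus 0.004 N m per newton of screw force. Springs give under 12 N; from the panel on (met at 1.3 to 2.5 rad) the force climbs about 180 N per rad, with no stop. Snug: 30 to 75 N. The drag keeps part of the torque on a resting tool.
- brush: Flat brush lying beside the press, 190 mm long, origin under its middle. Bystander.
- spare_knob: Loose spare bar knob standing on the table beside the press, 39 mm high, not part of the job. Origin under its centre. Bystander.
- glue_jar: Glue jar 52 mm across, 60 mm high, origin under its centre. Bystander.

How it is judged:
By the outcome, as a careful person would: the job done as asked, in the order asked, and still so for the second after the job is handed in, with the robot touching nothing.
It also fails if it takes over 72 s, if anything falls off the work surface, if the arm or the gripper's body presses on something with over 40 N, if the wrist force passes 120 N, or if a joint passes its speed limit or range.

ROBOT

A 6-joint arm with a two-finger parallel gripper is mounted at the origin on the work surface. World frame = base frame: x ahead of the robot, y to its left, z up, the work surface at z = 0. Lengths are in m, angles in rad, forces in N, time in s.
With the tool pointing down it reaches from about 0.375 to 0.75 m from the base axis. Payload 9 kg.
Tool frame: the origin (TCP) lies between the finger pads; the fingertips stand manip.tcp_to_tips ahead of it and the grasp point (between the pads) is the TCP (manip.tcp_to_tips is the distance from the TCP to the fingertips, in m); z points along the fingers, y is the line along which they close (so a half turn about z gives the same grasp; the last joint's range is limited). The gripper opens to 85 mm and grips with 20 to 120 N. Pads are 22 mm wide; open, the fingers measure 114 mm over their backs; the gripper's body (76 mm by 85 mm) begins 54 mm behind the grasp point. The pads swing forward as they close: fully open they stand 13 mm farther back than shut.
Start: joints at [-1.419, 0.104, 0.097, 1.564, 0, 1.353], TCP at [0.217, -0.559, 0.25] pointing down, gripper open.
Joint ranges: [-2.99, 2.99], [-0.84, 1.86], [-1.1, 1.16], [-1.84, 2.11], [-1.51, 1.56], [-3.14, 3.14]. Speed limits (rad/s): [2.22, 2.22, 2.57, 3.14, 3.14, 3.14].

INTERFACE

Orientations are given as a rotation vector (axis times angle).
In Python, from plant import manip, kin, telemetry, cams gives the robot as it stands. Calls block until the motion is done:
- manip.move_pose(position, orientation): joint-space move of the TCP to a pose.
- manip.movel(position, feed=0.15, orientation=None, contact_N=None): straight line of the TCP; orientation=None keeps the orientation; feed is the mean speed in m/s. With contact_N (N) it stops when the force on the tool has changed by that much, and returns True; else False.
- manip.move_joints(angles): joint-space move.
- manip.set_gripper(opening, squeeze=None): opening from 0.0 (shut) to 1.0 (fully open); squeeze is the grip in N (None keeps the last); returns when the fingers have stopped.
- manip.pause(seconds).
- kin.ik(position, orientation): joint angles nearest the present ones, or None.
- telemetry.get_obs(): the state.
- cams.capture(name): name is "scene" or "top" or "wrist"; returns a dict with "frame" (384x512x3 uint8, blue, green, red), "K" (3x3 intrinsics, pixels), "world_from_camera" (4x4, takes a point from camera to world coordinates); the wrist camera has in their place "mount" (4x4, takes a point from camera to tool coordinates, whose origin is the TCP and whose axes are the flange's). Camera axes: x right, y up, looking along -z (the intrinsics and any distortion apply to the point x, -y, -z); pixel columns grow to the right and rows downward; lengths in m; the calibration is good to about 2 mm. A picture is of the moment at which its call begins: read the wrist's pose just before it. There is no depth.
A pose or a line that the arm cannot do raises manip.Unreachable and nothing moves.
- manip.hand_in(): hands the job in; it is judged then, once.
The state is a dict: "time": time; "qpos": joint angles; "qvel": joint speeds; "joint_efforts": joint torques, N m; "tcp_pos": TCP position; "ee_rot": TCP orientation; "ft_force": force on the tool from outside, world axes, zero at the start; "moment": the same for the moment, N m; "grip_width": opening from 0.0 (shut) to 1.0 (fully open); "finger_force": force on a finger pad.
Only numpy, scipy, OpenCV 4.12 (cv2) and the standard library are available. Lean on these libraries where they do the work, as an engineer would, in place of code of your own. Each camera call takes 0.05 s, during which the arm holds its last target. There are 200 camera calls.

## Working session

There is one attempt and no reset: what is moved stays moved. The work goes in short steps, each a Python script; the robot and the scene stay as the last script left them, time stands still between calls to the robot, and variables do not carry over. Pictures are saved under pics/ and viewed, at most 10 in all, crops included, and the job is handed in when it is done.

```bash
ls; mkdir -p pics; python3 - <<'E'
from plant import manip,kin,telemetry,cams
import cv2,numpy as np
for n in("top","scene"):
    c=cams.capture(n); cv2.imwrite(f"pics/{n}0.png",c["frame"]); print(n,c["K"].tolist(),np.round(c["world_from_camera"],4).tolist(),[k for k in c])
print(cams.capture("wrist")["mount"]); print(manip.tcp_to_tips); print(telemetry.get_obs())
E
```

```text
pics
top [[419.2507363259306, 0.0, 254.66268584087445], [0.0, 419.2507363259306, 195.18326909742063], [0.0, 0.0, 1.0]] [[0.0088, 0.9976, -0.0687, 0.544], [-1.0, 0.0087, -0.0019, 0.0253], [-0.0013, 0.0687, 0.9976, 0.8781], [0.0, 0.0, 0.0, 1.0]] ['frame', 'K', 'world_from_camera']
scene [[461.887119650026, 0.0, 256.2462815324157], [0.0, 461.887119650026, 193.33905828779146], [0.0, 0.0, 1.0]] [[0.3336, -0.6709, 0.6622, 1.1839], [0.9427, 0.2303, -0.2415, -0.1702], [0.0095, 0.7048, 0.7093, 0.7226], [0.0, 0.0, 0.0, 1.0]] ['frame', 'K', 'world_from_camera']
[[-4.28273485e-05  9.60966478e-01  2.76664827e-01  6.95941973e-02]
 [ 9.99999918e-01  1.52621594e-04 -3.75316558e-04  1.42465418e-03]
 [-4.02891658e-04  2.76664788e-01 -9.60966406e-01 -1.24433782e-01]
 [ 0.00000000e+00  0.00000000e+00  0.00000000e+00  1.00000000e+00]]
0.019
{'time': 0.15, 'qpos': array([-1.41869093e+00,  1.04570667e-01,  9.66716488e-02,  1.56392146e+00,
       -1.94886423e-05,  1.35312518e+00]), 'qvel': array([-3.00016542e-04, -2.15091213e-03,  2.29205895e-03,  1.09528303e-03,
       -1.61439190e-04,  2.09633055e-05]), 'joint_efforts': array([ 7.37891623e-04, -5.57356524e+01,  5.04007208e+01,  1.27734712e-02,
       -3.87254895e-04,  2.26800040e-06]), 'tcp_pos': array([ 0.21682727, -0.55919767,  0.24970902]), 'ee_rot': array([-3.08704307e+00, -5.77351775e-01, -2.21257711e-05]), 'ft_force': array([-0.00583421, -0.43377757,  0.35780292]), 'moment': array([0.01307897, 0.01420238, 0.03134692]), 'finger_force': 0.0, 'grip_width': 1.0040705716283262}
```

```bash
python3 - <<'E'
import cv2
a=cv2.imread("pics/top0.png"); cv2.imwrite("pics/top0b.png",cv2.resize(a,(800,600),interpolation=cv2.INTER_CUBIC))
E
```

```text
(no output)
```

View pics/top0.png

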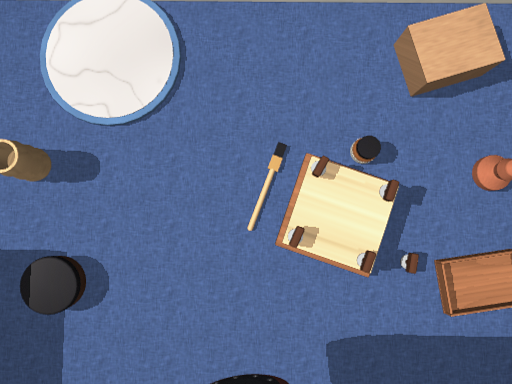

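View pics/scene0.png

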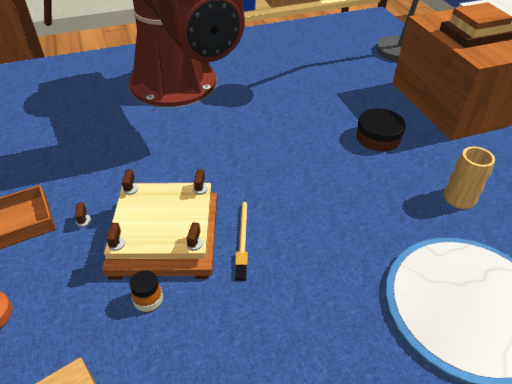

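```bash
python3 - <<'E'
from plant import manip,kin,telemetry,cams
from vis import *
px={"top":[(297,236),(368.5,261),(391,190.5),(320.5,166.5)],"scene":[(200,181.5),(129,181.5),(115,236),(194.5,236)]}
C={n:cams.capture(n) for n in px}
def fit(ns):
    f=lambda p:np.concatenate([(proj(knobs(p,.0915),C[n]["K"],C[n]["world_from_camera"])-px[n]).ravel() for n in ns])
    r=least_squares(f,[.45,-.13,-.33]); print(ns,r.x,np.round(r.fun,1)); return r.x
fit(["top"]);fit(["scene"]);p=fit(["top","scene"])
k=knobs(p,.09);print(k,np.hypot(k[:,0],k[:,1]))
# wrist view: tool x axis direction (camera offset) ; down pose yaw psi
M=cams.capture("wrist"); print(M["K"])
for psi in (0,np.pi/2,-np.pi/2,np.pi):
    o=(R.from_euler('z',psi)*R.from_euler('x',np.pi)).as_rotvec()
    for z in (.28,.33):
        T=np.eye(4);T[:3,:3]=R.from_rotvec(o).as_matrix()
        # aim so optical axis hits press centre
        W=T@M["mount"]; s=(z-W[2,3]*-1-.1)/W[2,2] if 0 else (z+W[2,3]-.1)/W[2,2]
        off=W[:2,3]-s*W[:2,2]; pos=[p[0]-off[0],p[1]-off[1],z]
        T[:3,3]=pos; print(psi,z,np.round(pos,3),kin.ik(pos,o),np.round(proj(k,M["K"],T@M["mount"]).ravel()))
E
```

```text
['top'] [ 0.56569165 -0.14137382 -0.32349446] [-0.1  0.5 -0.2  0.2  0.2 -0.3  0.1 -0.4]
['scene'] [ 0.57050507 -0.137269   -0.32608415] [ 0.2 -0.4  0.  -0.2 -0.3  0.4  0.1  0. ]
['top', 'scene'] [ 0.56737696 -0.13923876 -0.32398873] [-1.2 -0.5 -1.4 -0.8 -0.9 -1.2 -1.  -1.3 -1.2 -1.2 -1.3 -0.9 -1.6 -0.6
 -1.4 -1.1]
[[ 0.52330336 -0.05059612  0.09      ]
 [ 0.47873431 -0.18331236  0.09      ]
 [ 0.61145056 -0.2278814   0.09      ]
 [ 0.6560196  -0.09516516  0.09      ]] [0.52574363 0.51263044 0.65253484 0.6628862 ]
[[333.89326916   0.         252.54449736]
 [  0.         333.89326916 192.29490794]
 [  0.           0.           1.        ]]
0 0.28 [ 0.585 -0.138  0.28 ] [-0.44820311  0.11773491  0.16586655  1.61892797  0.          2.69338955] [165. 231. 294. 271. 347. 144. 204.  95.]
0 0.33 [ 0.6   -0.138  0.33 ] [-0.4377932   0.19015693  0.33721947  1.71785887  0.          2.70379945] [177. 226. 289. 261. 333. 151. 211. 109.]
1.5707963267948966 0.28 [ 0.566 -0.121  0.28 ] [-0.43686479  0.047584    0.09215216  1.61536448  0.          1.13393154] [204.  95. 165. 231. 294. 271. 347. 144.]
1.5707963267948966 0.33 [ 0.566 -0.107  0.33 ] [-0.41356601  0.06500872  0.20211009  1.7078977   0.          1.15723032] [211. 109. 177. 226. 289. 261. 333. 151.]
-1.5707963267948966 0.28 [ 0.569 -0.157  0.28 ] [-0.49110202  0.08324941  0.12925199  1.6167989   0.         -2.06189835] [294. 271. 347. 144. 204.  95. 165. 231.]
-1.5707963267948966 0.33 [ 0.569 -0.172  0.33 ] [-0.51292145  0.12269682  0.26317935  1.71127886  0.         -2.08371778] [289. 261. 333. 151. 211. 109. 177. 226.]
3.141592653589793 0.28 [ 0.549 -0.141  0.28 ] [-0.48146202  0.01214291  0.05606007  1.61471349  0.         -0.48146202] [347. 144. 204.  95. 165. 231. 294. 271.]
3.141592653589793 0.33 [ 0.535 -0.141  0.33 ] [-0.49387207 -0.00455094  0.13123634  1.7065836   0.         -0.49387207] [333. 151. 211. 109. 177. 226. 289. 261.]
```

```bash
python3 - <<'E'
from plant import manip,kin,telemetry,cams
from vis import *
import pickle
D=[]
for i,(pos,psi) in enumerate([([.567,-.125,.25],np.pi/2),([.555,-.140,.24],np.pi)]):
    o=(R.from_euler('z',psi)*R.from_euler('x',np.pi)).as_rotvec()
    manip.move_pose(pos,o); s=telemetry.get_obs(); c=cams.capture("wrist")
    T=np.eye(4);T[:3,:3]=R.from_rotvec(s["ee_rot"]).as_matrix();T[:3,3]=s["tcp_pos"]
    D.append((c["frame"],c["K"],T@c["mount"])); print(s["time"],s["tcp_pos"],s["ft_force"],s["moment"])
    cv2.imwrite(f"pics/w{i}.png",c["frame"])
pickle.dump(D,open("w.pkl","wb"))
E
```

```text
2.3083 [ 0.56684036 -0.12591282  0.24992594] [ 1.13520194 -0.03414809 -0.33566801] [-0.00705207 -0.00464525  0.00327769]
3.7833 [ 0.55495693 -0.14013987  0.24003085] [-0.16032038 -0.00195824 -0.46619866] [-0.04186042  0.00779434  0.02751079]
```

View pics/w0.png

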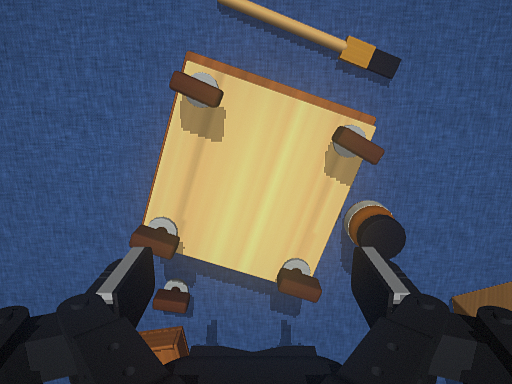

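View pics/w1.png

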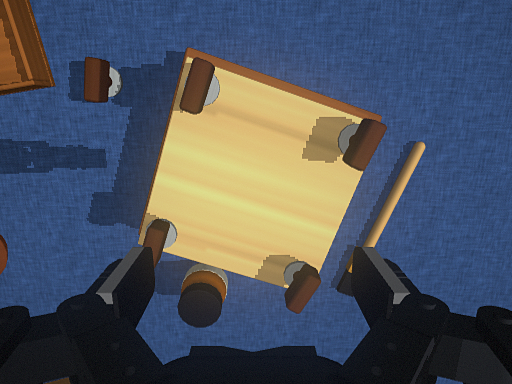

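```bash
cat > fit.py <<'E'
from vis import *
import pickle
D=pickle.load(open("w.pkl","rb"))
obs=[(0,0,(196,89)),(0,3,(358,145)),(0,1,(155,240)),(0,2,(300,280)),(1,1,(197,86)),(1,0,(364,144)),(1,3,(302,288))]
box=np.array([[x,y,z] for x in(-.02,.02) for y in(-.0075,.0075) for z in(-.0125,.0125)])
def sil(k,c,th):
    b=box.copy(); b[:,:2]=b[:,:2]@np.array([[np.cos(th),np.sin(th)],[-np.sin(th),np.cos(th)]])
    return cv2.convexHull((proj(b+c,D[k][1],D[k][2])).astype(np.float32))
def feat(m): 
    u=np.array([m["m10"],m["m01"]])/m["m00"]; d=np.array([m["mu20"]-m["mu02"],2*m["mu11"]])/m["m00"]
    return np.r_[u,d/np.hypot(*d)*15*1],m["m00"]
F=[];vis=[]
for k,j,(u,v) in obs:
    f=D[k][0]; h=cv2.cvtColor(f,cv2.COLOR_BGR2HSV).astype(int)
    m=((h[...,0]<13)|(h[...,0]>172))&(h[...,1]>95)&(h[...,2]<125)
    w=np.zeros_like(m); w[max(v-32,0):v+32,max(u-32,0):u+32]=1
    n,l,st,ce=cv2.connectedComponentsWithStats((m&w).astype(np.uint8)); i=1+np.argmax(st[1:,4])
    mm=cv2.morphologyEx((l==i).astype(np.uint8),cv2.MORPH_OPEN,np.ones((5,5))); F.append(feat(cv2.moments(mm,True))); vis.append(mm)
def res(p,full=False):
    K=knobs(p,p[7]); r=[]; 
    for (k,j,_),(f,a) in zip(obs,F):
        g,ga=feat(cv2.moments(sil(k,K[j],p[3+j]))); r.append(g-f)
        if full: print(k,j,np.round(g-f,1),int(a),int(ga))
    return np.concatenate(r)
if __name__=="__main__":
    r=least_squares(res,[.567,-.139,-.324,-.1,-.1,-.1,-.1,.0912],diff_step=1e-4,x_scale=[.01,.01,.1,.1,.1,.1,.1,.01],loss="soft_l1")
    p=r.x; print(np.round(p,4)); res(p,True); print(knobs(p,0))
    ims=[]
    for k in(0,1):
        im=D[k][0].copy()
        for (kk,j,_),m in zip(obs,vis):
            if kk==k:
                cv2.polylines(im,[sil(k,knobs(p,p[7])[j],p[3+j]).astype(int)],True,(0,255,0),1)
                im[cv2.morphologyEx(m,cv2.MORPH_GRADIENT,np.ones((2,2)))>0]=(255,0,255)
        ims.append(im[30:330,120:420])
    cv2.imwrite("pics/fit.png",np.hstack(ims)); np.save("p.npy",p)
E
python3 fit.py
```

```text
[ 0.5628 -0.1389 -0.3468 -0.2221 -0.5801 -0.1835 -0.6908  0.1062]
0 0 [ 4.9  1.7 -0.7  1.5] 537 1251
0 3 [-8.  -2.   0.5 -0.1] 479 1267
0 1 [-2.7  1.2 -0.3  0.2] 474 1453
0 2 [-11.6   0.2   0.   -0. ] 366 1370
1 1 [-0.1  6.4 -0.3  0.2] 535 1539
1 0 [ 0.9  5.6 -0.7  0.9] 570 1697
1 3 [ 0.5 -0.7  0.5 -0.1] 466 1462
[[ 0.52079924 -0.04924943  0.        ]
 [ 0.47321501 -0.1809147   0.        ]
 [ 0.60488028 -0.22849892  0.        ]
 [ 0.6524645  -0.09683366  0.        ]]
```

View pics/fit.png

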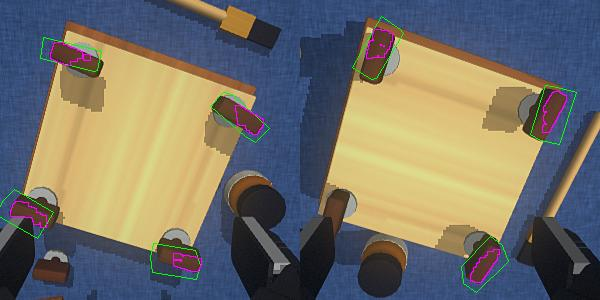

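```bash
python3 - <<'E'
import pickle,numpy as np
D=pickle.load(open("w.pkl","rb"));f=D[0][0]
print("bar a",f[80:104:4,172:222:8].tolist());print("shadow a",f[120,185:222:12].tolist(),f[170,345].tolist(),"frame",f[257,192].tolist())
E
sed -i 's/m=((h.*/b,g,r_=[f[...,q].astype(int) for q in range(3)]; m=(r_>b*1.25)\&(r_<100)\&(g<r_*.72)/; s/\[.567,-.139,-.324,/[.567,-.139,-.324,/' fit.py
sed -i 's/return np.concatenate(r)/return np.r_[np.concatenate(r),(p[7]-.0912)*3000]/' fit.py
python3 fit.py
```

```text
bar a [[[37, 53, 82], [42, 59, 92], [40, 58, 91], [38, 55, 88], [170, 171, 166], [164, 166, 165], [102, 160, 192]], [[42, 55, 85], [39, 54, 87], [43, 58, 93], [47, 64, 99], [40, 60, 96], [164, 167, 162], [105, 163, 197]], [[26, 35, 58], [43, 57, 88], [40, 57, 90], [41, 61, 95], [43, 64, 99], [45, 66, 97], [105, 171, 207]], [[122, 82, 61], [29, 37, 54], [39, 57, 89], [37, 58, 89], [44, 62, 96], [43, 67, 99], [42, 59, 81]], [[122, 83, 62], [123, 195, 214], [47, 53, 64], [41, 60, 89], [41, 63, 93], [45, 67, 100], [33, 47, 58]], [[138, 87, 60], [119, 182, 206], [100, 104, 104], [65, 72, 78], [42, 65, 94], [45, 66, 96], [30, 41, 49]]]
shadow a [[82, 128, 153], [81, 124, 151], [71, 113, 135], [80, 127, 153]] [83, 128, 154] frame [81, 99, 114]
[ 0.5635 -0.1405 -0.3192 -3.6541 -3.6479 -0.1717 -3.7297  0.0953]
0 0 [ 1.1  1.8  0.2 -0.1] 744 1200
0 3 [-9.3 -3.4 -2.   1. ] 555 1121
0 1 [ 0.2 -2.2  0.3 -0.3] 494 1325
0 2 [-3.9 -4.8  0.  -0. ] 512 1264
1 1 [ 0.2  2.5  0.3 -0.3] 786 1414
1 0 [-4.5  0.5  0.4 -0.2] 570 1537
1 3 [-0.8 -7.1 -2.2  0.8] 507 1322
[[ 0.51900408 -0.05202193  0.        ]
 [ 0.47507596 -0.18495169  0.        ]
 [ 0.60800571 -0.22887981  0.        ]
 [ 0.65193384 -0.09595005  0.        ]]
```

View pics/fit.png

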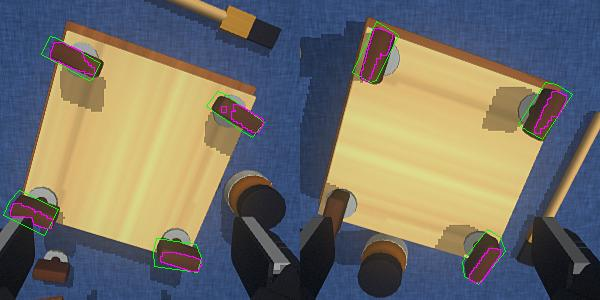

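```bash

sed -i 's/m=(r_>b.*/m=(r_>b*1.12)\&(r_<122)\&(b<62)/; s/-.1,-.1,-.1,-.1,.0912/-.5,-.5,-.1,-.6,.0912/' fit.py
python3 fit.py
```

```text
[ 0.5662 -0.1408 -0.3257 -0.4191 -0.3785 -0.3464 -0.4994  0.0912]
0 0 [ 0.   0.  -0.1  0.1] 1049 1128
0 3 [ 0.   0.1  0.1 -0. ] 961 1055
0 1 [-0.6 -0.   0.4 -0.6] 1073 1290
0 2 [ 0.1 -0.4 -0.   0. ] 1049 1212
1 1 [ 0.2  0.4  0.4 -0.5] 1257 1358
1 0 [-0.3 -0.1 -0.1  0.1] 1306 1481
1 3 [-0.2 -0.1  0.1 -0.1] 1071 1253
[[ 0.522236   -0.05208739  0.        ]
 [ 0.47744181 -0.18472781  0.        ]
 [ 0.61008223 -0.229522    0.        ]
 [ 0.65487642 -0.09688158  0.        ]]
```

View pics/fit.png

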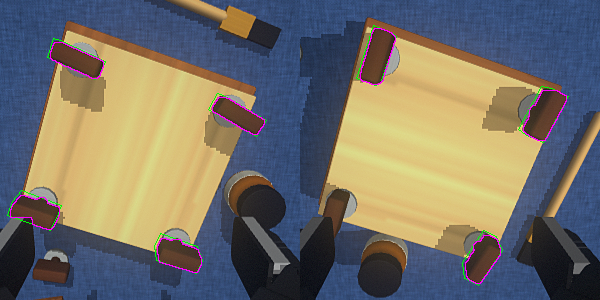

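```bash
cat > act.py <<'E'
from plant import manip,kin,telemetry,cams
import numpy as np,json,os
from scipy.spatial.transform import Rotation as R
from vis import knobs
p=np.load("p.npy"); XY=dict(zip("abcd",knobs(p,0)[:,:2])); YAW=p[2]
ST="state.json"
q=json.load(open(ST)) if os.path.exists(ST) else dict(zip("abcd",YAW-p[3:7]))
save=lambda:json.dump(q,open(ST,"w"))
def pose(k,qq,z=None):
    o=(R.from_euler('z',YAW-qq+np.pi)*R.from_euler('x',np.pi)).as_rotvec()
    return [*XY[k],(.065+.029-.004*qq) if z is None else z],o
def mz(): return telemetry.get_obs()["moment"][2]
def grab(k):
    manip.move_pose(*pose(k,q[k],.135)); o=telemetry.get_obs(); 
    manip.movel(pose(k,q[k])[0],feed=.2); manip.set_gripper(0.0,80)
    return o
def turn(k,to):
    manip.move_pose(*pose(k,to)); q[k]=float(to); save(); return telemetry.get_obs()
def release(k):
    manip.set_gripper(.45); manip.movel(pose(k,q[k],.135)[0],feed=.25)
E
python3 - <<'E'
from act import *
f=lambda t,o:print(t,round(o["time"],2),"F",np.round(o["ft_force"],1),"M",np.round(o["moment"],3),"w",round(o["grip_width"],3),np.round(o["qpos"][5],3),np.round(o["tcp_pos"],4))
print(q); manip.set_gripper(.45)
o=grab("a"); f("hover",o); f("grip",telemetry.get_obs())
q0=q["a"]
for d in(.35,.7,.85,1.05): f(d,turn("a",q0+d))
manip.pause(.1);f("rest",telemetry.get_obs())
release("a");f("up",telemetry.get_obs())
E
```

```text
{'a': np.float64(0.09336852204511525), 'b': np.float64(0.05277388773660108), 'c': np.float64(0.020705664635991217), 'd': np.float64(0.1737602003961944)}
hover 4.97 F [ 0.6 -0.2  1.4] M [-0.018  0.025  0.03 ] w 0.451 0.067 [ 0.5229 -0.0525  0.136 ]
grip 5.67 F [1.9 6.4 4.2] M [ 1.215 -0.414  0.06 ] w 0.16 0.07 [ 0.5241 -0.0516  0.0961]
0.35 6.09 F [-0.2  2.5  5.5] M [ 0.5    0.175 -0.083] w 0.16 0.42 [ 0.5236 -0.0521  0.0946]
0.7 6.52 F [-3.7  1.4  8.1] M [ 0.089  1.035 -0.125] w 0.163 0.77 [ 0.523  -0.0525  0.0932]
0.85 6.78 F [-3.9  0.2  8.4] M [ 0.025  1.498 -0.029] w 0.159 0.921 [ 0.5227 -0.0526  0.0926]
1.05 7.09 F [-8.4 -0.4 10.8] M [ 0.007  1.917 -0.184] w 0.165 1.121 [ 0.5223 -0.0526  0.0918]
rest 7.19 F [-8.5 -0.5 12.1] M [-0.016  1.985 -0.12 ] w 0.16 1.12 [ 0.5223 -0.0526  0.0918]
up 7.88 F [-0.6 -0.1 -0.9] M [-0.022  0.036  0.027] w 0.449 1.12 [ 0.5233 -0.0525  0.1366]
```

```bash
cat >> act.py <<'E'
import threading
class Log:
    def __enter__(s):
        s.r=[];s.go=True
        def run():
            while s.go:
                o=telemetry.get_obs(); s.r.append((o["time"],o["qpos"][5],o["moment"][2],o["joint_efforts"][5],o["ft_force"][2],o["qvel"][5]))
        s.t=threading.Thread(target=run);s.t.start();return s
    def __exit__(s,*a): s.go=False;s.t.join();s.r=np.array(s.r)
E
timeout 60 python3 - <<'E'
from act import *
np.set_printoptions(suppress=True,linewidth=150)
with Log() as L: manip.move_pose(*pose("c",q["c"],.135))
print(len(L.r)); print(np.round(L.r[::max(1,len(L.r)//12)],3))
E
```

```text
2
[[ 7.883  1.12   0.027  0.    -0.886  0.   ]
 [ 9.092 -0.212  0.019 -0.06   0.379 -0.002]]
```

```bash
cat >> act.py <<'E'
def f(t,o): print(t,round(o["time"],2),"F",np.round(o["ft_force"],1),"M",np.round(o["moment"],3),"e6",round(o["joint_efforts"][5],3),"w",round(o["grip_width"],3),"q6",np.round(o["qpos"][5],4),round(o["qvel"][5],4),np.round(o["tcp_pos"],4))
E
python3 - <<'E'
from act import *
k="c"; f("hover",grab(k)); f("grip",telemetry.get_obs()); q0=q[k]
for d in(.5,.9,.95,1.0,1.05):
    f(d,turn(k,q0+d)); print(" ik6",kin.ik(*pose(k,q[k]))[5])
manip.pause(.1);f("rest",telemetry.get_obs())
release(k);f("up",telemetry.get_obs())
E
```

```text
hover 9.34 F [-0.3  0.6  0.9] M [0.005 0.055 0.006] e6 0.011 w 0.448 q6 -0.2132 -0.0044 [ 0.6101 -0.229   0.1352]
grip 10.03 F [1.7 7.2 4.5] M [ 1.354 -0.215  0.123] e6 0.18 w 0.163 q6 -0.2138 -0.0003 [ 0.6114 -0.2286  0.0961]
0.5 10.58 F [-0.8  6.5  6.5] M [1.07  0.396 0.019] e6 0.202 w 0.16 q6 0.286 -0.0092 [ 0.611  -0.2291  0.094 ]
 ik6 0.28639695312485713
0.9 11.05 F [-4.   4.9  8.2] M [ 0.946  0.986 -0.1  ] e6 0.146 w 0.16 q6 0.6861 -0.009 [ 0.6105 -0.2293  0.0924]
 ik6 0.686396953124857
0.95 11.3 F [-3.9  4.3  8.6] M [0.935 1.112 0.231] e6 0.421 w 0.161 q6 0.7357 -0.0087 [ 0.6104 -0.2293  0.0922]
 ik6 0.7363969531248564
1.0 11.55 F [-4.1  4.9  7.7] M [0.956 1.19  0.203] e6 0.424 w 0.157 q6 0.7857 -0.0093 [ 0.6103 -0.2293  0.092 ]
 ik6 0.7863969531248567
1.05 11.8 F [-4.9  4.8  8.6] M [0.97  1.254 0.269] e6 0.424 w 0.159 q6 0.8357 -0.009 [ 0.6103 -0.2293  0.0918]
 ik6 0.836396953124857
rest 11.9 F [-5.2  4.7  8.1] M [1.016 1.284 0.234] e6 0.245 w 0.161 q6 0.8354 -0.0004 [ 0.6103 -0.2293  0.0918]
up 12.59 F [-0.3 -0.6 -0.1] M [ 0.004  0.01  -0.016] e6 0.0 w 0.452 q6 0.8363 0.0005 [ 0.6111 -0.2302  0.1369]
```

```bash
python3 - <<'E'
from act import *
for k in "bd":
    f("hover",grab(k)); q0=q[k]
    for d in(.75,.9,1.0,1.05): f(k+str(d),turn(k,q0+d))
    release(k)
f("up",telemetry.get_obs());print(q)
E
```

```text
hover 13.6 F [-0.1 -1.   0.1] M [ 0.046 -0.009  0.035] e6 -0.089 w 0.451 q6 -0.245 -0.0006 [ 0.4775 -0.1848  0.1345]
b0.75 15.04 F [-2.2  4.3  5.8] M [0.804 0.564 0.131] e6 0.243 w 0.159 q6 0.5034 -0.0021 [ 0.478  -0.1846  0.0925]
b0.9 15.31 F [-4.2  3.4  6. ] M [ 0.701  0.842 -0.027] e6 0.369 w 0.159 q6 0.6544 -0.0217 [ 0.4778 -0.1846  0.0919]
b1.0 15.56 F [-3.8  3.9  5.7] M [0.733 1.034 0.066] e6 0.424 w 0.162 q6 0.7541 -0.0176 [ 0.4776 -0.1846  0.0915]
b1.05 15.81 F [-3.9  3.7  6.4] M [0.751 1.152 0.225] e6 0.415 w 0.166 q6 0.8035 -0.0115 [ 0.4776 -0.1846  0.0913]
hover 17.31 F [-0.2 -0.7 -0.3] M [-0.007  0.008 -0.006] e6 -0.112 w 0.449 q6 0.1572 0.0004 [ 0.6539 -0.097   0.1339]
d0.75 18.75 F [-5.1  1.2  6.4] M [0.391 1.096 0.192] e6 0.228 w 0.158 q6 0.9057 -0.0034 [ 0.6553 -0.0968  0.0927]
d0.9 19.02 F [-6.3  1.8  7. ] M [ 0.461  1.422 -0.09 ] e6 0.353 w 0.16 q6 1.0566 -0.0229 [ 0.655  -0.0969  0.0921]
d1.0 19.27 F [-5.6  2.3  8.3] M [0.397 1.592 0.041] e6 0.414 w 0.159 q6 1.1563 -0.0176 [ 0.6549 -0.0969  0.0917]
d1.05 19.52 F [-7.4  2.7  8.6] M [0.472 1.696 0.209] e6 0.417 w 0.155 q6 1.2057 -0.0108 [ 0.6547 -0.0968  0.0915]
up 20.21 F [ 0.6 -0.5 -1. ] M [ 0.028 -0.047  0.002] e6 -0.0 w 0.453 q6 1.2056 -0.0008 [ 0.6561 -0.0973  0.137 ]
{'a': 1.1433685220451153, 'b': 1.1027738877366011, 'c': 1.0707056646359914, 'd': 1.2237602003961945}
```

```bash
cat >> act.py <<'E'
def feel(k,steps,stop):
    grab(k); E=[]; n=0
    for d in steps:
        o=turn(k,q[k]+d); E.append((round(q[k],2),round(float(o["joint_efforts"][5]),3),round(float(o["moment"][2]),3))); n+=1
        if n>=3 and E[-1][1]>stop: break
    print(k,round(o["time"],2),np.round(o["ft_force"],1),*E); release(k)
E
python3 - <<'E'
from act import *
for k in "ac": feel(k,[.1]*7,.47)
print(telemetry.get_obs()["time"])
E
```

```text
a 23.28 [-13.4   0.5  11.5] (1.24, 0.429, 0.094) (1.34, 0.436, 0.099) (1.44, 0.441, 0.074) (1.54, 0.443, 0.064) (1.64, 0.442, 0.031) (1.74, 0.442, 0.102) (1.84, 0.441, 0.093)
c 27.38 [-10.3   3.   11.8] (1.17, 0.444, 0.088) (1.27, 0.445, 0.131) (1.37, 0.447, 0.087) (1.47, 0.448, 0.085) (1.57, 0.449, 0.106) (1.67, 0.45, 0.071) (1.77, 0.45, 0.131)
28.075
```

```bash
python3 - <<'E'
from act import *
for k in "bd": feel(k,[.3,.2,.1,.1],.47)
print(telemetry.get_obs()["time"])
E
```

```text
b 30.72 [-11.7   1.2  12. ] (1.4, 0.146, -0.112) (1.6, 0.241, -0.15) (1.7, 0.415, 0.056) (1.8, 0.417, 0.03)
d 34.14 [-13.6   1.2  12.3] (1.52, 0.142, -0.09) (1.72, 0.253, -0.133) (1.82, 0.433, 0.056) (1.92, 0.44, 0.088)
34.8417
```

```bash
python3 - <<'E'
from act import *
feel("a",[.1]*9,.442+.045)
feel("c",[.1]*9,.450+.045)
print(telemetry.get_obs()["time"])
E
```

```text
a 38.18 [-13.3   8.9  15.6] (1.94, 0.418, 0.067) (2.04, 0.425, 0.096) (2.14, 0.431, 0.073) (2.24, 0.434, 0.133) (2.34, 0.435, 0.067) (2.44, 0.448, 0.071) (2.54, 0.487, 0.126) (2.64, 0.536, 0.146)
c 42.38 [-12.2   6.8  12.8] (1.87, 0.457, 0.053) (1.97, 0.459, 0.104) (2.07, 0.462, 0.082) (2.17, 0.466, 0.112) (2.27, 0.471, 0.149) (2.37, 0.48, 0.12) (2.47, 0.516, 0.148)
43.0917
```

```bash
python3 - <<'E'
from act import *
feel("b",[.3]+[.1]*5,.416+.05)
feel("d",[.2]+[.1]*5,.440+.05)
print(telemetry.get_obs()["time"])
E
```

```text
b 45.69 [-12.3   8.8  14.4] (2.1, 0.127, -0.157) (2.2, 0.401, 0.003) (2.3, 0.427, 0.022) (2.4, 0.471, 0.082)
d 49.24 [-15.9   6.6  15.3] (2.12, 0.227, -0.162) (2.22, 0.406, 0.08) (2.32, 0.437, 0.065) (2.42, 0.485, 0.151) (2.52, 0.542, 0.234)
49.9583
```

```bash
sed -i 's/if n>=3 and E/if E/' act.py; python3 - <<'E'
from act import *
feel("a",[.04,.04],.565)
feel("c",[.06]*3,.595)
print(telemetry.get_obs()["time"])
E
```

```text
a 51.57 [-2.7  9.7  6.7] (2.68, 0.616, 0.499)
c 54.58 [-5.3  9.8 12.1] (2.53, 0.53, 0.258) (2.59, 0.568, 0.347) (2.65, 0.608, 0.335)
55.3
```

```bash
python3 - <<'E'
from act import *
feel("b",[.06,.06,.05],.56)
feel("d",[.04],.58)
print(telemetry.get_obs()["time"],q)
c=cams.capture("scene"); import cv2; cv2.imwrite("pics/end.png",cv2.resize(c["frame"][130:330,40:280],None,fx=2.5,fy=2.5))
E
```

```text
b 57.42 [-6.8 11.3 13.3] (2.46, 0.486, 0.259) (2.52, 0.521, 0.349) (2.57, 0.548, 0.37)
d 59.93 [-6.7  8.6  9.5] (2.56, 0.544, 0.393)
60.65 {'a': 2.6833685220451167, 'b': 2.5727738877366013, 'c': 2.6507056646359928, 'd': 2.563760200396195}
```

View pics/end.png

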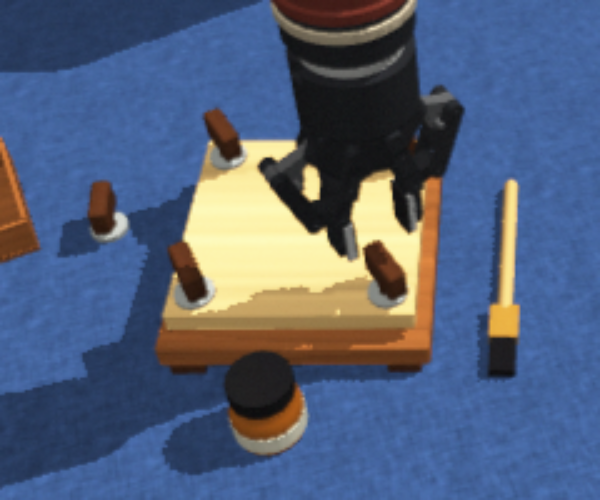

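```bash
python3 - <<'E'
from act import *
feel("d",[.03,.03],.58)
print(telemetry.get_obs()["time"]); manip.hand_in()
E
```

```text
d 62.19 [-4.2  8.3  6.9] (2.59, 0.565, 0.434) (2.62, 0.585, 0.459)
62.9083
the job is handed in; nothing more can be done
```

The job is handed in at 62.9 s of the 72 s allowed: I tightened all four knobs crosswise (a, c, b, d) over four rounds, plus one small extra nudge on d, to about 40–60 N each by estimate from wrist torque and turn angle. The board looks level in the last picture, and the brush, spare knob and glue jar were not touched.

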